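Bolt the printing screen down past its spring catch

ROBOT

A 6-joint arm with a two-finger parallel gripper is mounted at the origin on a cart in front of the work surface, level with it; the furniture and walls round the work are solid. World frame = base frame: x ahead of the robot, y to its left, z up, the work surface at z = 0. Lengths are in m, angles in rad, forces in N, time in s.
With the tool pointing down it reaches from about 0.225 to 0.875 m from the base axis. Payload 3.4 kg.
Tool frame: the origin (TCP) lies on the centre line of the jaws, within the pads' length; the fingertips stand 17 mm ahead of it and the grasp point (between the pads) lies 2 mm behind it; z points along the fingers, y is the line along which they close (so a half turn about z gives the same grasp; the last joint's range is limited). The gripper opens to 85 mm and grips with 20 to 120 N. Pads are 22 mm wide; open, the fingers measure 114 mm over their backs; the gripper's body (76 mm by 85 mm) begins 54 mm behind the grasp point. The pads swing forward as they close: fully open they stand 13 mm farther back than shut.
Start: joints at [-0.121, 0.276, 1.505, -0, 1.361, -0.121], TCP at [0.575, -0, 0.219] pointing down, gripper open.
Joint ranges: [-2.89, 2.89], [-0.75, 2.08], [0.22, 2.7], [-1.18, 4.32], [0.11, 2.71], [-2.7, 2.7]. Speed limits (rad/s): [2.57, 2.57, 3.14, 3.14, 3.14, 3.14].

INTERFACE

Orientations are given as a unit quaternion [w, x, y, z].
In Python, from rig import manip gives the robot as it stands.
- The arm moves only by the tool move_arm, never from a script. Its argument "steps" is one flat list of numbers, 7 for each row, row after row: the turn, a rotation vector about the world's x, y, z normalised to -1 to 1, where 1 is 360 degrees, then the shift along the world's x, y, z normalised to -1 to 1, where 1 is 1 m, then the opening, from -1 (shut) to 1 (fully open). A call has exactly 10 rows; each row is the pose to reach, as a shift and turn from the pose commanded when the call began, turning the shorter way round; what a row does not reach only later rows make up. A row lasts 1/10 s, in which the tool goes at most 50 mm and 8.59 degrees, less where a joint would pass 70% of its speed; a pose out of reach is approached as far as the arm can. A call with a number of a shift or a turn outside -1 to 1 is refused whole. A call with a gripper value outside its range is refused whole. The fingers move at their own pace and stop on an object; "squeeze" is the grip in N (left out, the last holds). Time passes only in rows, so rows that repeat a pose let the fingers close, or fill a call up. It gives the time, the measured TCP pose, the force, the opening and the grip force at its end, in the units of the state.
- manip.get_state(): the state, without advancing time (a new reading comes with each control period).
- manip.get_image(name): name is "scene" or "side" or "wrist"; returns a dict with "pixels" (384x512x3 uint8, blue, green, red), "fx", "fy", "cx", "cy" (pixels), "D" ([k1, k2, p1, p2, k3] as OpenCV has them; the pictures are not rectified), "R" (3x3) and "t" (3): a world point X has camera coordinates R X + t. Camera axes: x right, y down, z forward; pixel columns grow to the right and rows downward; lengths in m; the calibration is good to about 2 mm. A picture is of the moment at which its call begins. There is no depth.
- manip.sign_off(): hands the job in; it is judged then, once.
The state is a dict: "clock": time; "qpos": joint angles; "qd": joint speeds; "effort": joint torques, N m; "position": TCP position; "ee_rot": TCP orientation; "contact_force": force on the tool from outside, world axes, zero at the start; "moment": the same for the moment, N m; "width": finger opening in m; "gripper_force": force on a finger pad.
Only numpy, scipy, OpenCV 4.12 (cv2) and the standard library are available. Lean on these libraries where they do the work, as an engineer would, in place of code of your own. Each camera call takes 0.05 s, during which the arm holds its last target. There are 200 camera calls.

TASK

Lock the blue printing screen down on its board: hold the yellow spring catch bar fully down with one fingertip and, while it stays down, push the bolt by its red tab with the other fingertip all the way forward over the edge of the screen. Then take the fingers away so that the catch springs up again and locks the bolt there. Only press and push: grasp and lift nothing, and leave the ink tin, the wooden block and the white stopper standing where they are.

Things in the scene. Friction and masses are not known exactly. Their poses are not given: they have to be found in the camera images.
- board: Fixed plywood board 470 x 420 x 12 mm (x -100 to 370, y +-210 mm). Origin on the bench (z = 0), midway between bolt (right, y = -26 mm) and catch bar (left, y = +26 mm). Its x axis is the way the bolt slides, away from the robot to the screen; y left, z up. Other entries use this frame; heights are above the bench.
- bolt_tab (a point): Top centre (84 mm high) of the bolt's red upright push tab; moves with the bolt. Drawn back: x = -45, y = -26 mm. Tab 8 mm thick along x, 24 mm wide along y, free from 45 to 84 mm height. Behind it (robot side) nothing rises above the flat steel bolt bar, 18 mm wide, top 42 mm high (45 mm high within 13 mm of the tab's centre).
- catch_top (a point): Centre of the yellow catch bar's level top face: x = -22, y = +26 mm, 60 mm high when up, 52 mm fully down. Bar 128 mm long along x (-86 to +42 mm), 26 mm wide; free along its whole length, so a fingertip can ride along it while holding it down. Moves straight down wherever pressed. Its pawl stands between teeth of the bolt.
- bolt (a joint): Bolt pushed forward, m: 0 drawn back (start), 0.046 fully forward at its stop, nose over the screen. Friction about 2 N; stays where left. With the catch up the pawl stops it after about 2 mm; if let up on the way the catch drops between the next teeth (every 15 mm). From 0.043 on the catch can rise behind the last tooth.
- catch (a joint): How far the catch bar is pressed down, m: 0 up (sprung), 0.008 fully down at its stop. Spring 4.4 N at the top to 7.6 N at the bottom; it frees the bolt from about 0.005 on.
- ink_tin: Red ink tin, 70 mm across, 48 mm high, loose, stands on the board beside the bolt unit; origin at its underside centre. Leave alone.
- block: Wooden sanding block, 60 x 90 x 45 mm, loose, stands on the board; origin at its underside centre. Leave alone.
- stopper: White bottle stopper, 27 mm across, 30 mm high, loose, stands on the board; origin at its underside centre. Leave alone.
- screen_edge (a point): Middle of the near edge of the fixed blue screen frame (300 x 380 x 16 mm, top 28 mm high), at x = 70, y = 0 mm, at its top. A steel staple over the bolt stands before it at x = 49 to 65 mm, y = -40 to -9 mm, 46.5 mm high.

How it is judged:
By the outcome, as a careful person would: the job done as asked, in the order asked, and still so for the second after the job is handed in, with the robot touching nothing.
It also fails if it takes over 34 s, if anything falls off the work surface, if the arm or the gripper's body presses on something with over 40 N, if the wrist force passes 120 N, or if a joint passes its speed limit or range.

## Working session

There is one attempt and no reset: what is moved stays moved. The work goes in short steps, Python scripts to look and compute and a tool call to move; the robot and the scene stay as the last step left them, time stands still between calls to the robot, and variables do not carry over. Pictures are saved under pics/ and viewed, at most 14 in all, crops included, and the job is handed in when it is done.

Besides the shell and the picture viewer there is one more tool, called after "Emit:" as name(argument=value, ...), one argument or row to a line, values as JSON. move_arm: Moves the arm, as the interface text tells. Scaled input: -1 to 1 covers 1 m each way for a shift and 360 degrees each way for a turn. Its arguments: {"type":"object","properties":{"steps":{"type":"array"},"squeeze":{"type":"number"}},"required":["steps"]}

```bash
mkdir -p pics
cat > h.py <<'E'
import cv2,numpy as np
from rig import manip
def ray(im,u,v):
    K=np.array([[im['fx'],0,im['cx']],[0,im['fy'],im['cy']],[0,0,1.]])
    p=cv2.undistortPoints(np.array([[[u,v]]],float),K,np.array(im['D'],float))[0,0]
    R=np.array(im['R']);t=np.array(im['t'])
    return -R.T@t, R.T@np.array([p[0],p[1],1.])
def onz(im,u,v,z):
    o,d=ray(im,u,v); return o+d*(z-o[2])/d[2]
def proj(im,X):
    K=np.array([[im['fx'],0,im['cx']],[0,im['fy'],im['cy']],[0,0,1.]])
    return cv2.projectPoints(np.array(X,float).reshape(-1,3),cv2.Rodrigues(np.array(im['R'],float))[0],np.array(im['t'],float),K,np.array(im['D'],float))[0][:,0]
E
python3 - <<'E'
from h import *
a=[]
for n in ("scene","side","wrist"):
    im=manip.get_image(n); cv2.imwrite(f"pics/{n}0.png",im['pixels']); print(n,-np.array(im['R']).T@np.array(im['t']))
    np.save(f"pics/{n}0.npy",im,allow_pickle=True)
print(manip.get_state())
E
```

```text
scene [0.17747607 0.48430411 0.67993295]
side [0.20301585 0.71732208 0.59517522]
wrist [0.5751244  0.07533974 0.37388021]
{'clock': 0.15, 'qpos': array([-1.20988566e-01,  2.76459761e-01,  1.50583510e+00,  2.81684324e-05,
        1.36069477e+00, -1.21013269e-01]), 'qd': array([-0.00242775, -0.00242161, -0.00509724,  0.00181372,  0.00016724,
        0.00210472]), 'effort': array([ 9.65923646e-04, -4.17143512e+01, -2.46032345e+01, -1.26433165e-04,
        7.58384820e-03, -3.43765259e-05]), 'position': array([5.74596002e-01, 6.07667805e-05, 2.18135594e-01]), 'ee_rot': array([-5.58403741e-04,  7.07099959e-01,  7.07113258e-01, -4.19834314e-04]), 'contact_force': array([ 0.67750895, -0.46952274,  0.13590989]), 'moment': array([-0.02646813, -0.04057021,  0.01915941]), 'gripper_force': 0.0, 'width': 0.08552103172802379}
```

View pics/scene0.png

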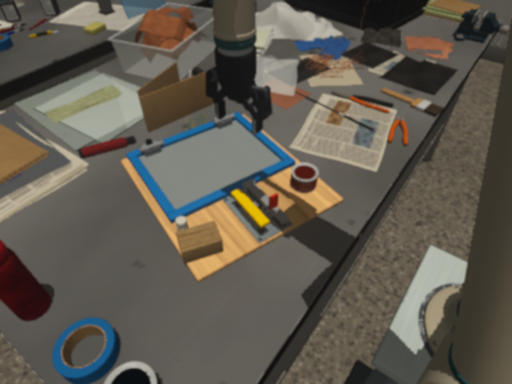

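View pics/wrist0.png

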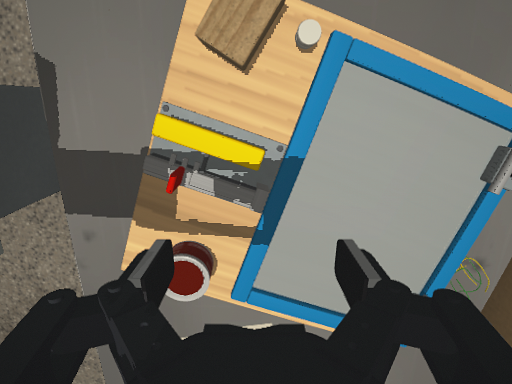

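View pics/side0.png

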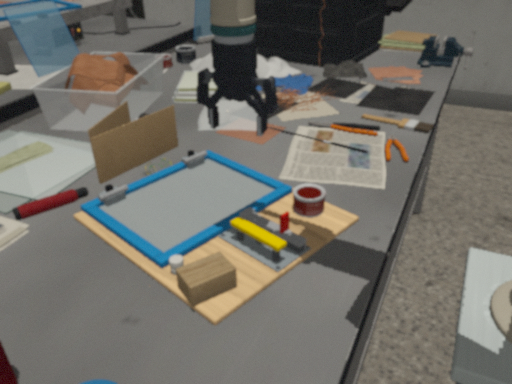

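The wrist view shows the yellow bar from about (155,125) to (265,158), the red tab at (175,180), the tin at (188,275) and the stopper at (308,33). The board is yawed about -17°. Scene and side views agree, and nothing stands on the robot's side of the bolt.

```bash
cat >> h.py <<'E'
def blobs(im,kind):
    h=cv2.cvtColor(im['pixels'],cv2.COLOR_BGR2HSV)
    if kind=='y': m=cv2.inRange(h,(22,180,90),(34,255,255))
    else: m=cv2.inRange(h,(0,190,90),(6,255,255))|cv2.inRange(h,(175,190,90),(180,255,255))
    c=cv2.findContours(m,cv2.RETR_EXTERNAL,cv2.CHAIN_APPROX_NONE)[0]
    return sorted(c,key=cv2.contourArea)[::-1]
E
python3 - <<'E'
from h import *
for n in ("wrist","scene","side"):
    im=np.load(f"pics/{n}0.npy",allow_pickle=True).item()
    c=blobs(im,'y')[0]
    P=np.array([onz(im,u,v,.060)[:2] for u,v in c[:,0]],np.float32)
    r=cv2.minAreaRect(P*1000); print(n,'yellow',cv2.contourArea(c),r)
    for c in blobs(im,'r')[:3]:
        print('  red',cv2.contourArea(c),cv2.boundingRect(c),onz(im,*c[:,0].mean(0),.065))
E
```

```text
wrist yellow 2478.5 ((523.4508056640625, 35.618064880371094), (26.100988388061523, 126.72515106201172), 70.74900817871094)
  red 801.5 (169, 261, 34, 34) [ 0.48531517 -0.13799456  0.065     ]
  red 144.0 (166, 167, 18, 27) [ 0.48159171 -0.00686471  0.065     ]
scene yellow 474.5 ((521.45751953125, 38.267234802246094), (30.80055809020996, 131.1946563720703), 70.83130645751953)
  red 44.5 (271, 194, 7, 12) [ 0.48573034 -0.00939714  0.065     ]
  red 13.5 (0, 242, 3, 10) [0.87048068 0.44127309 0.065     ]
side yellow 622.5 ((517.251953125, 42.124664306640625), (34.66635513305664, 132.1488494873047), 70.60269165039062)
  red 105.0 (299, 189, 20, 8) [ 0.47362157 -0.1274834   0.065     ]
  red 86.5 (280, 213, 9, 19) [ 0.48129333 -0.00507453  0.065     ]
  red 74.0 (25, 194, 51, 19) [0.95433092 0.1246806  0.065     ]
```

Emit:
move_arm(
  steps=[0,0,0.1965,-0.1036,0.026,-0.079,-0.12,0,0,0.1965,-0.1036,0.026,-0.079,-0.12,0,0,0.1965,-0.1036,0.026,-0.079,-0.12,0,0,0.1965,-0.1036,0.026,-0.079,-0.12,0,0,0.1965,-0.1036,0.026,-0.079,-0.12,0,0,0.1965,-0.1036,0.026,-0.079,-0.12,0,0,0.1965,-0.1036,0.026,-0.079,-0.12,0,0,0.1965,-0.1036,0.026,-0.079,-0.12,0,0,0.1965,-0.1036,0.026,-0.079,-0.12,0,0,0.1965,-0.1036,0.026,-0.079,-0.12],
)

```text
clock: 1.15
position: [0.4712, 0.026, 0.1396]
ee_rot: [-0.0, 0.167, 0.986, 0.0]
contact_force: [0.4, -0.4, -0.2]
width: 0.0378
gripper_force: 0.0
```

Run:
```python
from h import *
s=manip.get_state(); print({k:np.round(s[k],4) for k in('clock','position','ee_rot','width','contact_force')})
im=manip.get_image("wrist"); cv2.imwrite("pics/w1.png",im['pixels'])
im2=manip.get_image("side"); cv2.imwrite("pics/s1.png",cv2.resize(im2['pixels'][120:320,180:380],(800,600)))
for k in 'yr':
  for c in blobs(im,k)[:2]:
    P=np.array([onz(im,u,v,.060 if k=='y' else .084)[:2] for u,v in c[:,0]],np.float32)
    print(k,cv2.contourArea(c),cv2.boundingRect(c),cv2.minAreaRect(P*1000))
```

```text
{'clock': np.float64(1.15), 'position': array([0.4712, 0.026 , 0.1396]), 'ee_rot': array([-2.000e-04,  1.674e-01,  9.859e-01,  0.000e+00]), 'width': np.float64(0.0378), 'contact_force': array([ 0.4363, -0.4425, -0.1873])}
y 2938.5 (267, 171, 31, 125) ((521.026123046875, 35.53940963745117), (25.628589630126953, 127.75153350830078), 70.60194396972656)
r 1847.5 (68, 231, 53, 47) ((471.3778076171875, -121.50926971435547), (46.94447708129883, 45.342506408691406), 71.8791732788086)
r 519.5 (209, 208, 30, 23) ((476.54071044921875, -2.2224464416503906), (22.45159149169922, 21.070608139038086), 63.08216857910156)
```

View pics/w1.png

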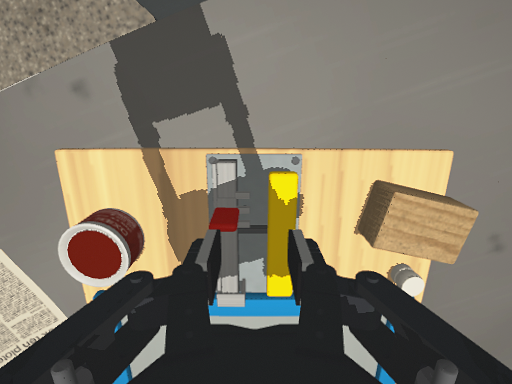

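Fingers are at about (210,265) and (300,265). The tab's top is at about (225,226), in line with the left finger, and the bar is in line with the right one.

Run:
```python
from h import *
im=manip.get_image("wrist")
c=[c for c in blobs(im,'r') if 150<cv2.boundingRect(c)[0]<260][0]
h=cv2.cvtColor(im['pixels'],cv2.COLOR_BGR2HSV); print(h[205:235,224,2])
O=np.array([.534,.0038]);a=np.radians(-19.35);R=np.array([[np.cos(a),-np.sin(a)],[np.sin(a),np.cos(a)]])
for x in(-49,-41):
  for y in(-38,-14):
    w=O+R@np.array([x,y])/1000; print((x,y),proj(im,[*w,.084]).round(1))
b=lambda p:(R.T@(p[:2]-O)*1000).round(1)
print(cv2.boundingRect(c),[b(onz(im,224,v,.084)) for v in(221,222,231)],[b(onz(im,u,228,.084)) for u in (209,239)])
```

```text
[103 107 107 110 110 110 110 110 110 111 110 111 110 111 112 111 111 110
 116 124 128 133 134 129 126 123 108 103 100 100]
(-49, -38) [[207.4 222. ]]
(-49, -14) [[236.5 222.1]]
(-41, -38) [[207.9 230.8]]
(-41, -14) [[236.7 230.9]]
(209, 208, 30, 23) [array([-49.9, -24.3]), array([-49. , -24.3]), array([-40.9, -24.6])] [array([-43.6, -37. ]), array([-43.7, -12. ])]
```

Emit:
move_arm(
  steps=[0,0,0,0,0,-0.02,-0.12,0,0,0,0,0,-0.04,-0.12,0,0,0,0,0,-0.05,-0.12,0,0,0,0,0,-0.056,-0.12,0,0,0,0,0,-0.058,-0.12,0,0,0,0,0,-0.06,-0.12,0,0,0,0,0,-0.061,-0.12,0,0,0,0,0,-0.062,-0.12,0,0,0,0,0,-0.062,-0.12,0,0,0,0,0,-0.062,-0.12],
)

```text
clock: 2.3
position: [0.4716, 0.026, 0.078]
ee_rot: [0.0, 0.167, 0.986, 0.0]
contact_force: [0.3, -0.7, 0.1]
width: 0.0375
gripper_force: 0.0
```

Emit:
move_arm(
  steps=[0,0,0,0,0,-0.001,-0.12,0,0,0,0,0,-0.001,-0.12,0,0,0,0,0,-0.002,-0.12,0,0,0,0,0,-0.002,-0.12,0,0,0,0,0,-0.003,-0.12,0,0,0,0,0,-0.003,-0.12,0,0,0,0,0,-0.004,-0.12,0,0,0,0,0,-0.004,-0.12,0,0,0,0,0,-0.004,-0.12,0,0,0,0,0,-0.004,-0.12],
)

```text
clock: 3.3
position: [0.4714, 0.026, 0.0738]
ee_rot: [0.0, 0.167, 0.986, 0.0]
contact_force: [-0.2, 0.3, 0.1]
width: 0.0377
gripper_force: 0.0
```

Run:
```python
from h import *
s=manip.get_state(); print({k:np.round(s[k],4) for k in('clock','position','width','contact_force','moment')})
im=manip.get_image("side"); cv2.imwrite("pics/s2.png",cv2.resize(im['pixels'][170:280,200:340],(764,600),interpolation=cv2.INTER_CUBIC))
```

```text
{'clock': np.float64(3.3), 'position': array([0.4714, 0.026 , 0.0738]), 'width': np.float64(0.0377), 'contact_force': array([-0.2239,  0.3036,  0.0612]), 'moment': array([-0.0342,  0.0533, -0.0295])}
```

View pics/s2.png

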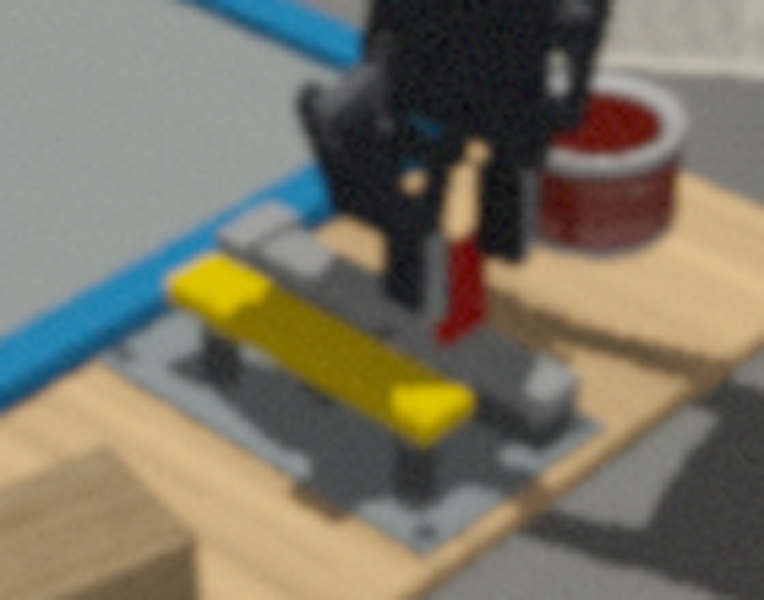

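The side view shows the fingertips well above and apart from the bar: the left tip at about (405,300) and the right at (505,255) in the crop. I'll compare that with the projected tip positions.

Run:
```python
from h import *
s=manip.get_state(); p=s['position']; print(p,s['width'])
q=s['ee_rot']; from scipy.spatial.transform import Rotation as Ro
R=Ro.from_quat([q[1],q[2],q[3],q[0]]).as_matrix(); print(R.round(3))
for n in('side','scene'):
  im=manip.get_image(n); 
  f=lambda X:((proj(im,X)[0]-[200,170])*(764/140,600/110)).round() if n=='side' else proj(im,X)[0].round(1)
  print(n,'tcp',f(p))
  for sy in(-1,1):
    for d in (0,.005,.012,.017): print(sy,d,f(p+R@np.array([0,sy*.026,d])))
  print('bar ends',[f([.534+x*.9436+y*.3313,.0038-x*.3313+y*.9436,.06]) for x,y in((-.086,.026),(.042,.026))])
  if n=='scene': cv2.imwrite('pics/c2.png',cv2.resize(im['pixels'][110:260,200:350],(600,600),interpolation=cv2.INTER_CUBIC))
```

```text
[0.4714719  0.02598267 0.07386732] 0.03759446192148774
[[-0.944  0.33   0.   ]
 [ 0.33   0.944  0.   ]
 [-0.     0.    -1.   ]]
side tcp [451. 313.]
-1 0 [500. 281.]
-1 0.005 [500. 293.]
-1 0.012 [500. 309.]
-1 0.017 [499. 321.]
1 0 [401. 346.]
1 0.005 [401. 358.]
1 0.012 [401. 374.]
1 0.017 [401. 386.]
bar ends [array([445., 402.]), array([181., 258.])]
scene tcp [270.3 208.6]
-1 0 [279.5 203.8]
-1 0.005 [279.4 205.3]
-1 0.012 [279.3 207.4]
-1 0.017 [279.2 208.8]
1 0 [260.9 213.6]
1 0.005 [260.9 215.1]
1 0.012 [260.8 217.1]
1 0.017 [260.8 218.5]
bar ends [array([266. , 223.2]), array([235.2, 189.5])]
```

View pics/c2.png

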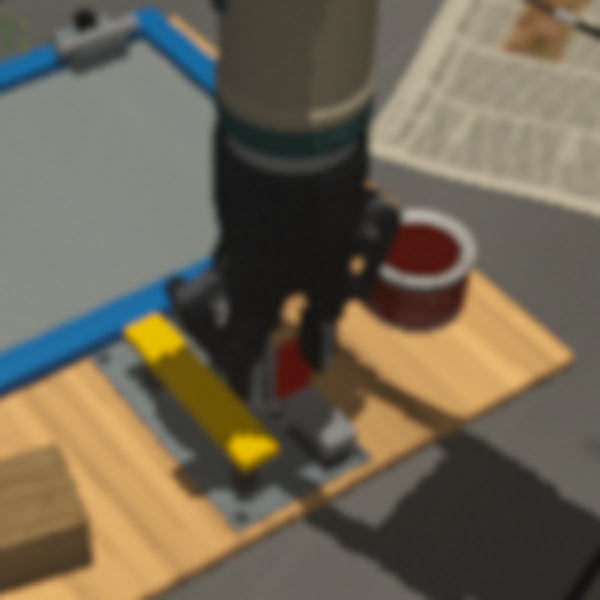

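Run:
```python
from h import *
s=manip.get_state(); p=s['position']
q=s['ee_rot']; from scipy.spatial.transform import Rotation as Ro
R=Ro.from_quat([q[1],q[2],q[3],q[0]]).as_matrix()
im=manip.get_image('wrist')
print(np.array(im['R']).round(3), R.T@(-np.array(im['R']).T@im['t']-p))
f=lambda X:((proj(im,X)[0]-[150,170])*3).round()
for sy in(-.019,.019):
  for tx in (.011,-.011):
    for d in(-.02,-.01,0,.012,.017): print(sy,tx,d,f(p+R@np.array([tx,sy,d])))
cv2.imwrite('pics/w3.png',cv2.resize(im['pixels'][170:370,150:370],(660,600),interpolation=cv2.INTER_CUBIC))
```

```text
[[ 0.33   0.944 -0.001]
 [ 0.902 -0.315  0.294]
 [ 0.277 -0.098 -0.956]] [ 0.07472825  0.00046744 -0.15584538]
-0.019 0.011 -0.02 [204. 179.]
-0.019 0.011 -0.01 [210. 157.]
-0.019 0.011 0 [216. 137.]
-0.019 0.011 0.012 [222. 115.]
-0.019 0.011 0.017 [224. 107.]
-0.019 -0.011 -0.02 [208. 287.]
-0.019 -0.011 -0.01 [214. 259.]
-0.019 -0.011 0 [220. 234.]
-0.019 -0.011 0.012 [225. 208.]
-0.019 -0.011 0.017 [228. 198.]
0.019 0.011 -0.02 [417. 179.]
0.019 0.011 -0.01 [411. 157.]
0.019 0.011 0 [405. 137.]
0.019 0.011 0.012 [399. 115.]
0.019 0.011 0.017 [397. 107.]
0.019 -0.011 -0.02 [412. 287.]
0.019 -0.011 -0.01 [407. 259.]
0.019 -0.011 0 [402. 234.]
0.019 -0.011 0.012 [396. 208.]
0.019 -0.011 0.017 [394. 198.]
```

View pics/w3.png

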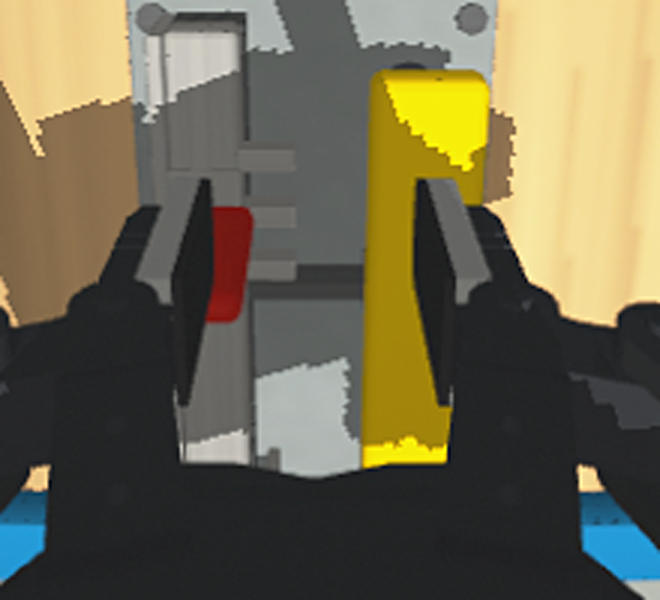

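The wrist crop shows both tips at (210,180) and (418,180). That fits tips about 20 mm behind the TCP in height (z≈0.094), and the side view agrees. So the tips are higher than the sheet says, and I'll go down by feel.

Emit:
move_arm(
  steps=[0,0,0,0,0,-0.002,-0.12,0,0,0,0,0,-0.004,-0.12,0,0,0,0,0,-0.006,-0.12,0,0,0,0,0,-0.008,-0.12,0,0,0,0,0,-0.01,-0.12,0,0,0,0,0,-0.012,-0.12,0,0,0,0,0,-0.014,-0.12,0,0,0,0,0,-0.015,-0.12,0,0,0,0,0,-0.015,-0.12,0,0,0,0,0,-0.015,-0.12],
)

```text
clock: 4.5
position: [0.4715, 0.026, 0.0589]
ee_rot: [0.0, 0.167, 0.986, 0.0]
contact_force: [0.1, -0.5, 0.0]
width: 0.038
gripper_force: 0.0
```

Run:
```python
from h import *
s=manip.get_state(); print({k:np.round(s[k],4) for k in('clock','position','width','contact_force','moment')})
im=manip.get_image("side"); a=cv2.resize(im['pixels'][170:280,200:340],(382,300),interpolation=cv2.INTER_CUBIC)
im=manip.get_image("wrist"); b=cv2.resize(im['pixels'][170:320,150:350],(400,300),interpolation=cv2.INTER_CUBIC)
cv2.imwrite("pics/sw4.png",np.hstack([a,b]))
```

```text
{'clock': np.float64(4.5), 'position': array([0.4715, 0.026 , 0.0589]), 'width': np.float64(0.038), 'contact_force': array([ 0.0819, -0.5224,  0.0232]), 'moment': array([-0.0093,  0.0053,  0.0351])}
```

View pics/sw4.png

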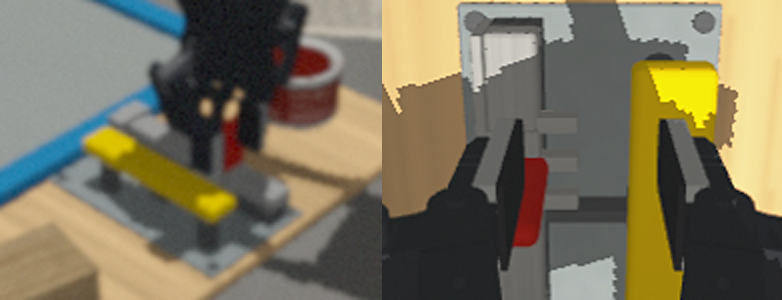

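The force is still nil. The tips are about 15–20 mm above the bar, with the left finger over the bar and the right one behind the tab.

Emit:
move_arm(
  steps=[0,0,0,0,0,-0.003,-0.12,0,0,0,0,0,-0.006,-0.12,0,0,0,0,0,-0.008,-0.12,0,0,0,0,0,-0.01,-0.12,0,0,0,0,0,-0.012,-0.12,0,0,0,0,0,-0.013,-0.12,0,0,0,0,0,-0.014,-0.12,0,0,0,0,0,-0.015,-0.12,0,0,0,0,0,-0.015,-0.12,0,0,0,0,0,-0.015,-0.12],
)

```text
clock: 5.6
position: [0.4714, 0.0261, 0.044]
ee_rot: [0.0, 0.167, 0.986, 0.0]
contact_force: [-0.9, 0.8, 4.7]
width: 0.0375
gripper_force: 2.4
```

Emit:
move_arm(
  steps=[0,0,0,0,0,-0.001,-0.12,0,0,0,0,0,-0.001,-0.12,0,0,0,0,0,-0.002,-0.12,0,0,0,0,0,-0.002,-0.12,0,0,0,0,0,-0.003,-0.12,0,0,0,0,0,-0.003,-0.12,0,0,0,0,0,-0.003,-0.12,0,0,0,0,0,-0.003,-0.12,0,0,0,0,0,-0.003,-0.12,0,0,0,0,0,-0.003,-0.12],
)

```text
clock: 6.6
position: [0.4714, 0.0261, 0.041]
ee_rot: [0.0, 0.167, 0.986, 0.0]
contact_force: [-1.6, 1.0, 6.5]
width: 0.0372
gripper_force: 2.8
```

The catch spring is felt: 4.7 N, then 6.5 N. I'll press on to the stop.

Emit:
move_arm(
  steps=[0,0,0,0,0,-0.001,-0.12,0,0,0,0,0,-0.001,-0.12,0,0,0,0,0,-0.002,-0.12,0,0,0,0,0,-0.002,-0.12,0,0,0,0,0,-0.003,-0.12,0,0,0,0,0,-0.003,-0.12,0,0,0,0,0,-0.0035,-0.12,0,0,0,0,0,-0.0035,-0.12,0,0,0,0,0,-0.0035,-0.12,0,0,0,0,0,-0.0035,-0.12],
)

```text
clock: 7.6
position: [0.4714, 0.0261, 0.0381]
ee_rot: [0.0, 0.167, 0.986, 0.0]
contact_force: [-3.5, 0.3, 9.2]
width: 0.0375
gripper_force: 5.2
```

Run:
```python
from h import *
s=manip.get_state(); print({k:np.round(s[k],4) for k in('clock','position','width','contact_force','moment')})
im=manip.get_image("side"); a=cv2.resize(im['pixels'][170:280,200:340],(382,300),interpolation=cv2.INTER_CUBIC)
im=manip.get_image("wrist"); b=cv2.resize(im['pixels'][150:300,150:350],(400,300),interpolation=cv2.INTER_CUBIC)
cv2.imwrite("pics/sw5.png",np.hstack([a,b]))
```

```text
{'clock': np.float64(7.6), 'position': array([0.4714, 0.0261, 0.0381]), 'width': np.float64(0.0375), 'contact_force': array([-3.492 ,  0.2951,  9.2057]), 'moment': array([0.2711, 0.4414, 0.0664])}
```

View pics/sw5.png

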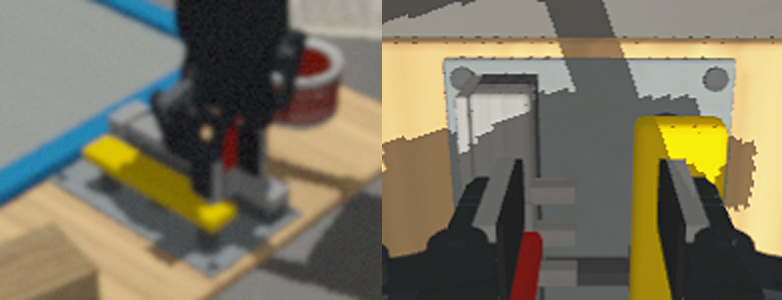

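The left tip is on the bar's near end, 9.2 N against a 7.6 N spring, so the bar is at or close to its stop. I'll press 1.5 mm more and start forward.

Emit:
move_arm(
  steps=[0,0,0,0,0,-0.0008,-0.12,0,0,0,0,0,-0.0015,-0.12,0,0,0,0.0019,-0.0007,-0.0015,-0.12,0,0,0,0.0038,-0.0013,-0.0015,-0.12,0,0,0,0.0057,-0.002,-0.0015,-0.12,0,0,0,0.0076,-0.0026,-0.0015,-0.12,0,0,0,0.0094,-0.0033,-0.0015,-0.12,0,0,0,0.0113,-0.004,-0.0015,-0.12,0,0,0,0.0113,-0.004,-0.0015,-0.12,0,0,0,0.0113,-0.004,-0.0015,-0.12],
)

```text
clock: 8.7
position: [0.4714, 0.0263, 0.0374]
ee_rot: [-0.011, 0.168, 0.986, 0.002]
contact_force: [-23.5, 11.0, 41.6]
width: 0.0375
gripper_force: 20.5
```

It stuck: 42 N down and about 26 N of drag with no motion. I was pressing too hard, so I'll ease back, and look before trying again.

Emit:
move_arm(
  steps=[0,0,0,-0.004,0.0014,0,-0.12,0,0,0,-0.008,0.0028,0,-0.12,0,0,0,-0.0113,0.004,0.0005,-0.12,0,0,0,-0.0113,0.004,0.001,-0.12,0,0,0,-0.0113,0.004,0.0013,-0.12,0,0,0,-0.0113,0.004,0.0013,-0.12,0,0,0,-0.0113,0.004,0.0013,-0.12,0,0,0,-0.0113,0.004,0.0013,-0.12,0,0,0,-0.0113,0.004,0.0013,-0.12,0,0,0,-0.0113,0.004,0.0013,-0.12],
)

```text
clock: 9.7
position: [0.4714, 0.0262, 0.038]
ee_rot: [0.0, 0.167, 0.986, 0.0]
contact_force: [-3.5, 0.9, 12.1]
width: 0.0377
gripper_force: 5.9
```

Run:
```python
from h import *
s=manip.get_state(); print({k:np.round(s[k],4) for k in('clock','position','ee_rot','width','contact_force','moment')})
im=manip.get_image("wrist"); cv2.imwrite("pics/w6.png",cv2.resize(im['pixels'][130:380,130:380],(600,600),interpolation=cv2.INTER_CUBIC))
im=manip.get_image("side"); cv2.imwrite("pics/s6.png",cv2.resize(im['pixels'][170:280,200:340],(764,600),interpolation=cv2.INTER_CUBIC))
```

```text
{'clock': np.float64(9.7), 'position': array([0.4714, 0.0262, 0.038 ]), 'ee_rot': array([1.000e-04, 1.673e-01, 9.859e-01, 2.000e-04]), 'width': np.float64(0.0377), 'contact_force': array([-3.5051,  0.8761, 12.0994]), 'moment': array([0.369 , 0.4917, 0.0081])}
```

View pics/w6.png

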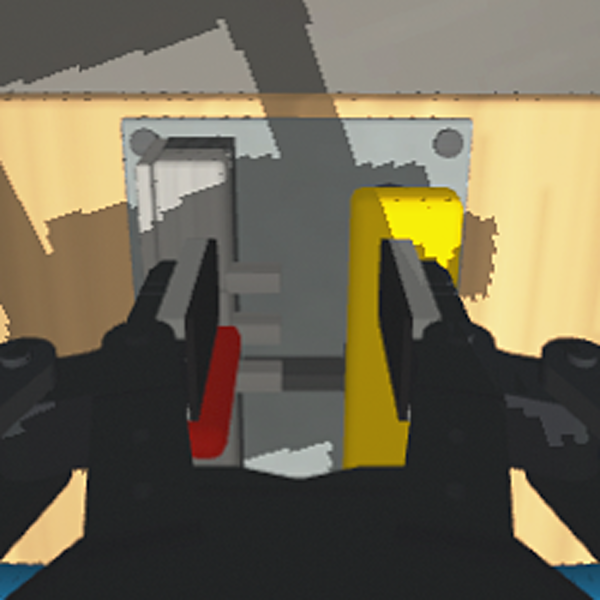

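Run:
```python
from h import *
im=manip.get_image("wrist")
O=np.array([.534,.0038]);a=np.radians(-19.35);R=np.array([[np.cos(a),-np.sin(a)],[np.sin(a),np.cos(a)]])
b=lambda p:(R.T@(p[:2]-O)*1000).round(1)
print('tcp',b(np.array(manip.get_state()['position'])))
for z in(.05,.055,.06): print(z,[b(onz(im,u/2.4+130,v/2.4+130,z)) for u,v in((215,240),(213,330),(385,240),(350,190),(460,190))])
print('tab base/top in crop',[((proj(im,[*(O+R@np.array([x,y])/1000),z])[0]-130)*2.4).round() for x,y,z in((-49,-14,.045),(-49,-14,.084),(-41,-14,.084))])
```

```text
tcp [-66.5   0.3]
0.05 [array([-73.6, -18.9]), array([-49.2, -20.3]), array([-73.6,  21.2]), array([-86.2,  12.6]), array([-86.2,  38. ])]
0.055 [array([-75.9, -18.2]), array([-52.4, -19.5]), array([-76. ,  20.5]), array([-88.1,  12.2]), array([-88.1,  36.7])]
0.06 [array([-78.3, -17.5]), array([-55.6, -18.8]), array([-78.3,  19.8]), array([-90. ,  11.8]), array([-90.1,  35.4])]
tab base/top in crop [array([240., 320.]), array([224., 425.]), array([225., 458.])]
```

View pics/s6.png

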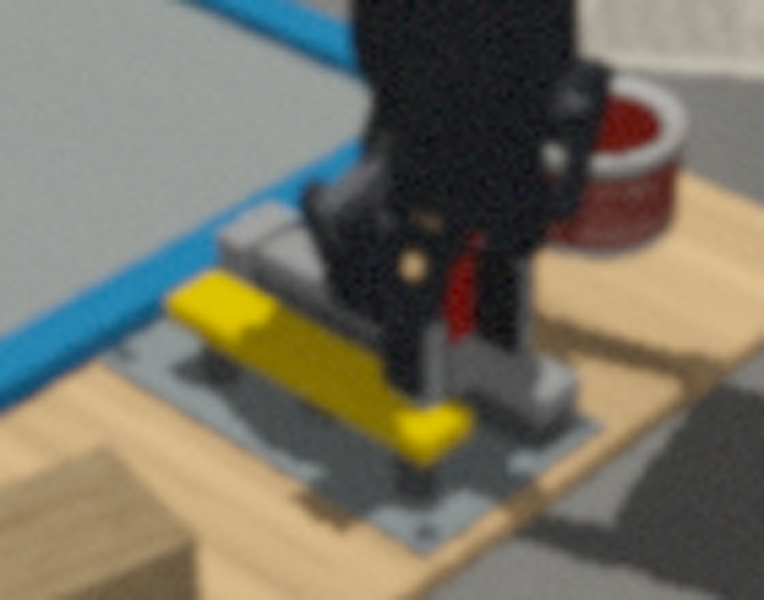

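Geometry checks out: the tips are at x≈-76 to -53 with the bar at z≈0.051. The tab is a few mm ahead, so the tip was stuck by friction under too much load. I'll ease off to roughly the spring force and slide.

Emit:
move_arm(
  steps=[0,0,0,0,0,0.0005,-0.12,0,0,0,0,0,0.0008,-0.12,0,0,0,0.0019,-0.0007,0.0008,-0.12,0,0,0,0.0038,-0.0013,0.0008,-0.12,0,0,0,0.0057,-0.002,0.0008,-0.12,0,0,0,0.0076,-0.0026,0.0008,-0.12,0,0,0,0.0094,-0.0033,0.0008,-0.12,0,0,0,0.0094,-0.0033,0.0008,-0.12,0,0,0,0.0094,-0.0033,0.0008,-0.12,0,0,0,0.0094,-0.0033,0.0008,-0.12],
)

```text
clock: 10.85
position: [0.4714, 0.0261, 0.0379]
ee_rot: [-0.009, 0.167, 0.986, 0.001]
contact_force: [-17.6, 8.3, 23.4]
width: 0.0378
gripper_force: 11.7
```

Run:
```python
from h import *
s=manip.get_state(); print({k:np.round(s[k],4) for k in('clock','position','ee_rot','width','contact_force','moment')})
O=np.array([.534,.0038]);a=np.radians(-19.35);R=np.array([[np.cos(a),-np.sin(a)],[np.sin(a),np.cos(a)]])
print((R.T@(s['position'][:2]-O)*1000).round(1))
```

```text
{'clock': np.float64(10.85), 'position': array([0.4714, 0.0261, 0.0379]), 'ee_rot': array([-0.0092,  0.1675,  0.9858,  0.0014]), 'width': np.float64(0.0378), 'contact_force': array([-17.5709,   8.3033,  23.3609]), 'moment': array([2.0256, 2.6652, 0.3902])}
[-66.4   0.3]
```

The moments put the whole load on the left finger, so this is bar friction. Pushing forward also adds down-force through the arm's give. I'll ease the height command up a little while the forward push stays on.

Emit:
move_arm(
  steps=[0,0,0,0,0,0.0003,-0.12,0,0,0,0,0,0.0006,-0.12,0,0,0,0,0,0.0008,-0.12,0,0,0,0,0,0.001,-0.12,0,0,0,0,0,0.001,-0.12,0,0,0,0,0,0.001,-0.12,0,0,0,0,0,0.001,-0.12,0,0,0,0,0,0.001,-0.12,0,0,0,0,0,0.001,-0.12,0,0,0,0,0,0.001,-0.12],
)

```text
clock: 11.85
position: [0.4778, 0.0235, 0.0386]
ee_rot: [-0.003, 0.167, 0.986, 0.0]
contact_force: [-5.4, 2.0, 6.9]
width: 0.0375
gripper_force: 3.5
```

It slipped free with 6.9 N down, near the bottom. Now I'll push on with the bar held.

Emit:
move_arm(
  steps=[0,0,0,0.0019,-0.0007,-0.0002,-0.12,0,0,0,0.0038,-0.0013,-0.0003,-0.12,0,0,0,0.0057,-0.002,-0.0003,-0.12,0,0,0,0.0076,-0.0026,-0.0003,-0.12,0,0,0,0.0094,-0.0033,-0.0003,-0.12,0,0,0,0.0113,-0.004,-0.0003,-0.12,0,0,0,0.0132,-0.0046,-0.0003,-0.12,0,0,0,0.0151,-0.0053,-0.0003,-0.12,0,0,0,0.0151,-0.0053,-0.0003,-0.12,0,0,0,0.0151,-0.0053,-0.0003,-0.12],
)

```text
clock: 12.85
position: [0.487, 0.0199, 0.0381]
ee_rot: [-0.009, 0.167, 0.986, 0.001]
contact_force: [-14.1, 6.1, 18.0]
width: 0.0369
gripper_force: 9.5
```

Run:
```python
from h import *
s=manip.get_state(); print({k:np.round(s[k],4) for k in('clock','position','ee_rot','contact_force','moment')})
im=manip.get_image("wrist")
O=np.array([.534,.0038]);a=np.radians(-19.35);R=np.array([[np.cos(a),-np.sin(a)],[np.sin(a),np.cos(a)]])
b=lambda p:(R.T@(p[:2]-O)*1000).round(1)
print(b(s['position']))
for c in blobs(im,'r')[:3]+blobs(im,'y')[:1]:
  x,y,w,h=cv2.boundingRect(c); print((x,y,w,h),'base',b(onz(im,x+w,y,.045)),'top far',b(onz(im,x+w/2,y+h,.084)), 'bar', b(onz(im,x+w/2,y,.052)))
```

```text
{'clock': np.float64(12.85), 'position': array([0.487 , 0.0199, 0.0381]), 'ee_rot': array([-8.800e-03,  1.672e-01,  9.859e-01,  7.000e-04]), 'contact_force': array([-14.1299,   6.1096,  18.0222]), 'moment': array([1.3451, 2.3732, 0.2594])}
[-49.7  -0.4]
(0, 277, 46, 70) base [ -20.4 -133.2] top far [  -3.1 -122.2] bar [ -24.6 -142.2]
(209, 257, 22, 52) base [-36.4 -14. ] top far [-30.5 -16.2] bar [-40.4 -19.7]
(274, 179, 52, 146) base [-85.1  39.9] top far [-21.1  22.6] bar [-86.7  24.2]
```

The bolt has moved about 12 mm with the bar still at the bottom. I'll carry on, slightly lighter.

Emit:
move_arm(
  steps=[0,0,0,0,0,0.0004,-0.12,0,0,0,0.0019,-0.0007,0.0005,-0.12,0,0,0,0.0038,-0.0013,0.0005,-0.12,0,0,0,0.0057,-0.002,0.0005,-0.12,0,0,0,0.0076,-0.0026,0.0005,-0.12,0,0,0,0.0094,-0.0033,0.0005,-0.12,0,0,0,0.0113,-0.004,0.0005,-0.12,0,0,0,0.0132,-0.0046,0.0005,-0.12,0,0,0,0.0151,-0.0053,0.0005,-0.12,0,0,0,0.0151,-0.0053,0.0005,-0.12],
)

```text
clock: 13.9
position: [0.5051, 0.0135, 0.0382]
ee_rot: [-0.006, 0.167, 0.986, 0.0]
contact_force: [-9.2, 3.2, 9.0]
width: 0.0375
gripper_force: 5.9
```

Emit:
move_arm(
  steps=[0,0,0,0.0019,-0.0007,0,-0.12,0,0,0,0.0038,-0.0013,0,-0.12,0,0,0,0.0057,-0.002,0,-0.12,0,0,0,0.0076,-0.0026,0,-0.12,0,0,0,0.0094,-0.0033,0,-0.12,0,0,0,0.0113,-0.004,0,-0.12,0,0,0,0.0132,-0.0046,0,-0.12,0,0,0,0.0151,-0.0053,0,-0.12,0,0,0,0.0151,-0.0053,0,-0.12,0,0,0,0.0151,-0.0053,0,-0.12],
)

```text
clock: 14.9
position: [0.5205, 0.0081, 0.0383]
ee_rot: [-0.006, 0.167, 0.986, 0.0]
contact_force: [-8.1, 2.6, 8.2]
width: 0.0378
gripper_force: 5.5
```

```bash
cat > m.py <<'E'
from h import *
s=manip.get_state(); print({k:np.round(s[k],4) for k in('clock','position','ee_rot','contact_force','moment')})
im=manip.get_image("wrist")
O=np.array([.534,.0038]);a=np.radians(-19.35);R=np.array([[np.cos(a),-np.sin(a)],[np.sin(a),np.cos(a)]])
b=lambda p:(R.T@(p[:2]-O)*1000).round(1)
print(b(s['position']))
for c in blobs(im,'r')[:3]+blobs(im,'y')[:1]:
  x,y,w,h=cv2.boundingRect(c); print((x,y,w,h),'base',b(onz(im,x+w,y,.045)),'top far',b(onz(im,x+w/2,y+h,.084)), 'bar', b(onz(im,x+w/2,y,.052)))
E
python3 m.py
```

```text
{'clock': np.float64(14.9), 'position': array([0.5205, 0.0081, 0.0383]), 'ee_rot': array([-5.600e-03,  1.672e-01,  9.859e-01,  2.000e-04]), 'contact_force': array([-8.1282,  2.6156,  8.1741]), 'moment': array([0.7021, 1.4729, 0.2031])}
[-14.1  -0.4]
(0, 228, 33, 73) base [ -18.9 -133.9] top far [   3.1 -117.9] bar [ -21.9 -138. ]
(209, 256, 22, 52) base [ -1.5 -14. ] top far [  4.4 -16.3] bar [ -5.4 -19.7]
(275, 114, 56, 209) base [-84.5  40. ] top far [13.2 24. ] bar [-84.6  24.1]
```

The tab is about 46 mm along, near its stop. One more gentle push will confirm it.

Emit:
move_arm(
  steps=[0,0,0,0.0015,-0.0005,0,-0.12,0,0,0,0.003,-0.001,0.0001,-0.12,0,0,0,0.0045,-0.0015,0.0002,-0.12,0,0,0,0.006,-0.002,0.0003,-0.12,0,0,0,0.007,-0.0024,0.0004,-0.12,0,0,0,0.007,-0.0024,0.0004,-0.12,0,0,0,0.007,-0.0024,0.0004,-0.12,0,0,0,0.007,-0.0024,0.0004,-0.12,0,0,0,0.007,-0.0024,0.0004,-0.12,0,0,0,0.007,-0.0024,0.0004,-0.12],
)

```text
clock: 15.95
position: [0.5208, 0.0079, 0.0383]
ee_rot: [-0.012, 0.168, 0.986, 0.001]
contact_force: [-19.5, 7.6, 18.1]
width: 0.0376
gripper_force: 12.7
```

```bash
python3 m.py
```

```text
{'clock': np.float64(15.95), 'position': array([0.5208, 0.0079, 0.0383]), 'ee_rot': array([-0.0122,  0.1679,  0.9857,  0.0011]), 'contact_force': array([-19.4723,   7.6062,  18.1326]), 'moment': array([ 1.2437,  2.9556, -0.2135])}
[-13.8  -0.5]
(0, 227, 33, 74) base [ -19.3 -134. ] top far [   3.7 -117.8] bar [ -22.2 -138.1]
(209, 256, 22, 52) base [ -1.2 -14.1] top far [  5.1 -16.3] bar [ -5.  -19.8]
(275, 113, 56, 211) base [-84.6  40.2] top far [14.5 23.9] bar [-84.5  24.3]
```

The push now rises against a hard stop: 21 N with no motion, and the right finger is carrying it. So the bolt is fully forward. I'll relax the push, lift straight up, back off and clear.

Emit:
move_arm(
  steps=[0,0,0,-0.004,0.0014,0,-0.12,0,0,0,-0.007,0.0024,0.0005,-0.12,0,0,0,-0.008,0.0028,0.003,-0.12,0,0,0,-0.009,0.0031,0.006,-0.12,0,0,0,-0.01,0.0035,0.01,-0.12,0,0,0,-0.013,0.0045,0.013,-0.12,0,0,0,-0.018,0.0063,0.016,-0.12,0,0,0,-0.023,0.008,0.02,-0.12,0,0,0,-0.027,0.0095,0.025,-0.12,0,0,0,-0.027,0.0095,0.03,-0.12],
)

```text
clock: 17.0
position: [0.5056, 0.0141, 0.0701]
ee_rot: [0.0, 0.167, 0.986, 0.0]
contact_force: [0.2, 0.1, 0.2]
width: 0.0376
gripper_force: 0.0
```

Emit:
move_arm(
  steps=[0,0,0,0,0,0.02,-0.12,0,0,0,0,0,0.05,-0.12,0,0,0,0,0,0.08,-0.12,0,0,0,-0.01,0.003,0.12,-0.12,0,0,0,-0.03,0.01,0.15,-0.12,0,0,0,-0.05,0.017,0.17,-0.12,0,0,0,-0.05,0.017,0.17,-0.12,0,0,0,-0.05,0.017,0.17,-0.12,0,0,0,-0.05,0.017,0.17,-0.12,0,0,0,-0.05,0.017,0.17,-0.12],
)

```text
clock: 18.0
position: [0.4562, 0.0307, 0.2383]
ee_rot: [-0.001, 0.167, 0.986, -0.0]
contact_force: [0.4, 0.8, -0.8]
width: 0.0383
gripper_force: 0.0
```

Run:
```python
from h import *
s=manip.get_state(); print({k:np.round(s[k],4) for k in('clock','position','contact_force','width')})
O=np.array([.534,.0038]);a=np.radians(-19.35);R=np.array([[np.cos(a),-np.sin(a)],[np.sin(a),np.cos(a)]])
b=lambda p:(R.T@(p[:2]-O)*1000).round(1)
im=manip.get_image("wrist"); cv2.imwrite("pics/w7.png",im['pixels'])
for k,z in(('y',.06),('y',.052),('r',.084)):
  for c in blobs(im,k)[:2]:
    P=np.array([onz(im,u,v,z)[:2] for u,v in c[:,0]],np.float32); r=cv2.minAreaRect(P*1000)
    x,y,w,h=cv2.boundingRect(c)
    print(k,z,(x,y,w,h),b(np.array(r[0])/1000),np.round(r[1],1),'base',b(onz(im,x+w,y,.045)),'top far',b(onz(im,x+w/2,y+h,.084)))
```

```text
{'clock': np.float64(18.0), 'position': array([0.4562, 0.0307, 0.2383]), 'contact_force': array([ 0.4305,  0.7728, -0.7553]), 'width': np.float64(0.0383)}
y 0.06 (264, 166, 22, 93) [-22.4  25.2] [ 25.7 127.2] base [-82.8  40.4] top far [28.5 26.2]
y 0.052 (264, 166, 22, 93) [-19.1  25.8] [ 26.3 130.3] base [-82.8  40.4] top far [28.5 26.2]
r 0.084 (118, 210, 39, 36) [ -13.8 -143.9] [47.5 46.9] base [ -22.3 -131.1] top far [  11.  -146.4]
r 0.084 (225, 225, 18, 18) [ -6.8 -25.5] [21.  23.1] base [ -0.8 -15.4] top far [  6.  -25.1]
```

View pics/w7.png

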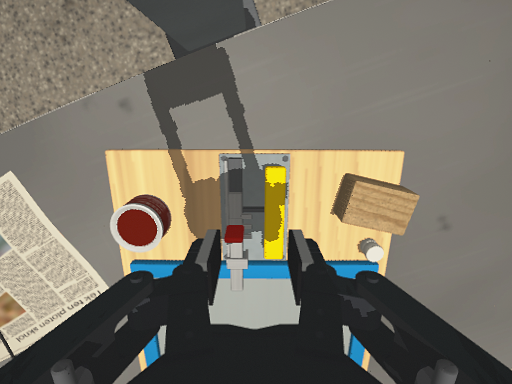

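The bolt nose lies over the screen edge at about (237,285), with its tab at (235,234), 46 mm on. The bar measures 25.7 x 127.2 mm at z = 60 mm, so the catch is up again. The tin, block and stopper stand on the board untouched by the arm.

```bash
python3 -c "
from rig import manip
print(manip.sign_off())"
```

```text
the job is handed in; nothing more can be done
None
```

The bolt is fully forward at its stop over the screen edge and the catch has sprung up behind it; the job was handed in at about 18 s with the arm clear and the tin, block and stopper not touched.

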